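# Rock a scanner battery pack into its counter-top charger

## Robot

A 6-joint arm with a two-finger parallel gripper is mounted at the origin on the work surface. World frame = base frame: x ahead of the robot, y to its left, z up, the work surface at z = 0. Lengths are in m, angles in rad, forces in N, time in s.
With the tool pointing down it reaches from about 0.225 to 0.875 m from the base axis. Payload 3.4 kg.
Tool frame: the origin (TCP) lies between the finger pads; the fingertips stand 11 mm ahead of it and the grasp point (between the pads) lies 8 mm behind it; z points along the fingers, y is the line along which they close (so a half turn about z gives the same grasp; the last joint's range is limited). The gripper opens to 85 mm and grips with 20 to 120 N. Pads are 22 mm wide; open, the fingers measure 114 mm over their backs; the gripper's body (76 mm by 85 mm) begins 54 mm behind the grasp point. The pads swing forward as they close: fully open they stand 13 mm farther back than shut.
Start: joints at [1.06, 0.276, 1.505, -0, 1.361, -0.121], TCP at [0.219, 0.532, 0.242] pointing down, gripper open.
Joint ranges: [-2.89, 2.89], [-0.75, 2.08], [0.22, 2.7], [-1.18, 4.32], [0.11, 2.71], [-2.7, 2.7]. Speed limits (rad/s): [2.57, 2.57, 3.14, 3.14, 3.14, 3.14].

## Interface

Orientations are given as a unit quaternion [w, x, y, z].
In Python, from rig import manip, imaging gives the robot as it stands. The module is installed in compiled form; this text tells all that it offers.
- The arm moves only by the tool jog_arm, never from a script. Its argument "deltas" is one flat list of numbers, 7 for each row, row after row: the turn, a rotation vector about the world's x, y, z in degrees, then the shift along the world's x, y, z in mm, then the opening, from 0 (shut) to 1 (fully open). In form: [ax, ay, az, tx, ty, tz, gripper, ax, ay, az, tx, ty, tz, gripper, ...]. A call has 1 to 20 rows; each row is the pose to reach, as a shift and turn from the pose commanded when the call began; what a row does not reach only later rows make up. A row lasts 1/10 s, in which the tool goes at most 50 mm and 8.59 degrees, less where a joint would pass 70% of its speed; a pose out of reach is approached as far as the arm can. A call with a gripper value outside its range is refused whole. The fingers move at their own pace and stop on an object; "grip_force" is the grip in N (left out, the last holds). Time passes only in rows, so rows that repeat a pose let the fingers close. It gives the time, the measured TCP pose, the force, the opening and the grip force at its end, in the units of the state.
- manip.get_state(): the state, without advancing time (a new reading comes with each control period).
- imaging.get_image(name): name is "side" or "top" or "wrist"; returns the picture (420x560x3 uint8, blue, green, red); there is no depth.
- imaging.calibration(name): a dict with "mtx" (3x3 intrinsics, pixels), "cam_to_world" (4x4, takes a point from camera to world coordinates). Camera axes: x right, y down, z forward; pixel columns grow to the right and rows downward; lengths in m; the calibration is good to about 2 mm. A picture is of the moment at which its call begins: read the wrist's pose just before it. calibration takes no time and is no camera call; for the wrist camera it gives the pose at the moment of the call.
- manip.sign_off(): hands the job in; it is judged then, once.
The state is a dict: "clock": time; "qpos": joint angles; "qd": joint speeds; "effort": joint torques, N m; "position": TCP position; "ee_rot": TCP orientation; "contact_force": force on the tool from outside, world axes, zero at the start; "moment": the same for the moment, N m; "width": finger opening in m; "gripper_force": force on a finger pad.
Only numpy, scipy, OpenCV 4.12 (cv2) and the standard library are available. Lean on these libraries where they do the work, as an engineer would, in place of code of your own. Each camera call takes 0.05 s, during which the arm holds its last target. There are 200 camera calls.

## Task

Put the loose battery pack of the handheld stock scanner into the charger on the shop counter: feed its tongue in first under the metal lip with the tail raised, then rock it down until it lies fully home and flat in the pocket, and let go. Work gently, feeling for the end of the pocket rather than forcing the pack, and leave the other things on the counter where they are.

Things in the scene. Friction and masses are not known exactly. Their poses are not given: they have to be found in the camera images.
- pack: Grey battery pack with a pale label on top, loose on the counter, upright: 80 mm long (x), 40 wide (y), 34 high (z), 0.13 to 0.25 kg. Origin: centre of the underside of the 80 x 40 outline. Main block x -30 to +40 mm; the tongue sticks out low at the -x end. Take it by its 40 mm width, high up: only the top 23 mm stand clear once seated.
- tongue (a point): Middle of the lower edge of the tongue's tip, at (-40, 0, 0) mm in the pack's frame. The tongue is 40 mm wide, 10 mm long (pack x -40 to -30) and 6 mm thick (pack z 0 to 6).
- charger: White flat charger fixed to the counter, 186 x 88 mm, 21 mm high (x -74 to +112, y -44 to +44 mm), with a black pocket insert and a dark display at its +x end. Origin on the counter below bay, z up. Its -x end faces the robot within 20 degrees. The pack goes in with the tongue to the charger's -x, axes parallel. Pack and charger must never press each other with 15 N or more.
- bay (a point): Nominal centre of the pocket's floor, 12 mm above the counter, axes as the charger's. Pocket 81.6 mm long (x), 42.5 wide (y), 11 deep; 3 mm 45 degree lead-ins on the long sides, none at the ends. The insert is clamped in slots, up to 15 mm off this point either way along x: not measured, to be felt for with the tongue; it stays put under load. Seated, the pack's origin is on the floor.
- lip (a point): Nominal middle of the lip's lower free edge, 36.8 mm to -x of bay and 8 mm above the pocket floor; off along x by the same unmeasured amount. The steel lip overhangs the front (-x) end by 4 mm, is 3 mm thick, top flush with the deck. The pack cannot go down flat past it: the tongue slides under it with the tail raised 14 to 18 degrees (not over 20) until it meets the front wall.
- tape: Bystander: clear tape roll lying flat, 90 mm across, 24 high. Origin: centre of its underside.
- paint_jar: Bystander: yellow craft paint jar, 52 mm across, 60 high. Origin: centre of its underside.
- scanner: Bystander: black handheld scanner lying flat, about 160 x 74 x 34 mm. Origin: centre of its underside.
- eraser_box: Bystander: cardboard box, 75 x 110 x 28 mm. Origin: centre of its underside.

How it is judged:
On the way:
1. the tongue is down in the front end of the pocket, with the tail still raised (angle between pack's own z axis and vertical above 0.08 rad and z of tongue in the frame of bay between -0.003 and 0.005 m and x of tongue in the frame of bay between -0.058 and -0.0215 m and y of tongue in the frame of bay between -0.004 and 0.004 m), for 0.1 s.
At the end, for the whole second after the job is handed in: The pack lies released and still in the pocket, its underside on the pocket floor (within 2 mm), level within 2 degrees, within 18 mm along the charger (the insert's play and the fit) and 4 mm across it of the nominal bay point (angle between pack's own z axis and vertical below 0.035 rad and z of pack in the frame of bay between -0.003 and 0.002 m and x of pack in the frame of bay between -0.018 and 0.018 m and y of pack in the frame of bay between -0.004 and 0.004 m and linear speed of pack below 0.02 m/s); the robot touches nothing.
It fails at once if the pack is forced: more than 15 N between the pack and the charger (contact force between pack and charger above 15 N).
It fails at once if the charger is hit by the robot with more than 30 N (contact force between any of the fingers, the arm and charger above 30 N).
It fails at once if a bystander is moved by more than 20 mm (distance of any of tape, paint_jar, scanner, eraser_box from where it was at the start of the episode above 0.02 m).
It also fails if it takes over 51 s, if anything falls off the work surface, if the arm or the gripper's body presses on something with over 40 N, if the wrist force passes 120 N, or if a joint passes its speed limit or range.

## Working session

There is one attempt and no reset: what is moved stays moved. The work goes in short steps, Python scripts to look and compute and a tool call to move; the robot and the scene stay as the last step left them, time stands still between calls to the robot, and variables do not carry over. Pictures are saved under pics/ and viewed, at most 10 in all, crops included, and the job is handed in when it is done.

Besides the shell and the picture viewer there is one more tool, called after "Emit:" in YAML: its name, and indented under it one key for each argument. jog_arm: Moves the arm, as the interface text tells. Its arguments: {"type":"object","properties":{"deltas":{"type":"array"},"grip_force":{"type":"number"}},"required":["deltas"]}

```bash
mkdir -p pics
python3 - <<'E'
from rig import manip, imaging
import cv2,numpy as np
for n in("top","side"):
    cv2.imwrite(f"pics/{n}0.png",imaging.get_image(n)); c=imaging.calibration(n)
    print(n,np.round(c["mtx"],1).tolist(),np.round(c["cam_to_world"],3).tolist())
s=manip.get_state();print(s["clock"],s["position"],s["ee_rot"],s["width"],s["contact_force"])
E
```

```text
top [[428.9, 0.0, 285.5], [0.0, 428.9, 205.8], [0.0, 0.0, 1.0]] [[-0.014, -0.999, 0.042, 0.566], [-1.0, 0.014, -0.003, -0.004], [0.002, -0.042, -0.999, 1.344], [0.0, 0.0, 0.0, 1.0]]
side [[491.8, 0.0, 277.8], [0.0, 491.8, 216.0], [0.0, 0.0, 1.0]] [[0.999, -0.006, 0.047, 0.556], [-0.042, -0.566, 0.823, -1.025], [0.022, -0.825, -0.565, 0.765], [0.0, 0.0, 0.0, 1.0]]
0.1 [0.21827107 0.53144686 0.24150337] [-2.55204717e-04  1.93655572e-01  9.81069204e-01 -8.18894479e-04] 0.08537261261665281 [ 0.68901862  0.22934513 -0.20423685]
```

View pics/top0.png

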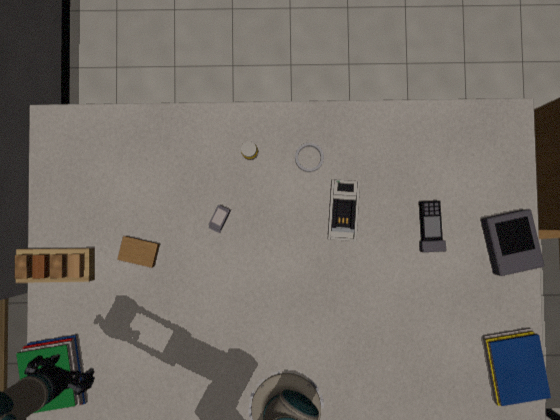

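View pics/side0.png

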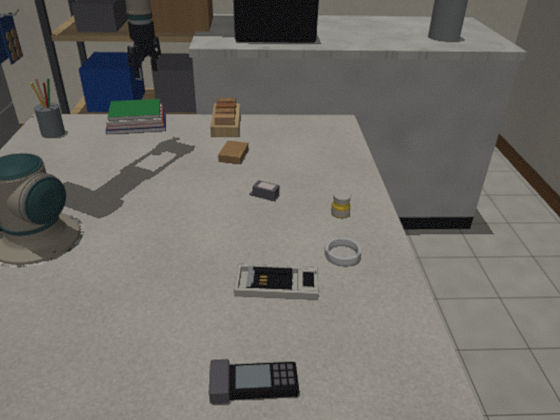

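The top view shows the pack at about (219,218) and the charger at about (343,209), with its display end at (345,186) pointing away from the robot. The side view shows the pack at (266,190) and the charger at (277,281).

```bash
cat > h.py <<'E'
from rig import manip, imaging
import cv2,numpy as np
from scipy.spatial.transform import Rotation as R
def ray(c,px,z):
    "pixels (n,2) -> world points on plane z"
    d=np.c_[cv2.undistortPoints(np.float64(px).reshape(-1,1,2),c["mtx"],None)[:,0],np.ones(len(px))]@c["cam_to_world"][:3,:3].T
    o=c["cam_to_world"][:3,3]; return o+d*((z-o[2])/d[:,2])[:,None]
def proj(c,P):
    T=np.linalg.inv(c["cam_to_world"]); q=np.atleast_2d(P)@T[:3,:3].T+T[:3,3]
    p=q@c["mtx"].T; return p[:,:2]/p[:,2:]
E
python3 - <<'E'
from h import *
c=imaging.calibration("top")
print("pack",ray(c,[(219,218)],.03),"charger",ray(c,[(343,209),(346,181),(343,237)],.021))
im=cv2.imread("pics/top0.png")
a=cv2.resize(im[195:240,195:245],None,fx=8,fy=8,interpolation=2);b=cv2.resize(im[170:245,320:366],None,fx=5,fy=5,interpolation=2)
o=np.zeros((375,640,3),np.uint8);o[:360,:400]=a;o[:375,405:635]=b;cv2.imwrite("pics/crop0.png",o)
cw=imaging.calibration("wrist");s=manip.get_state()
Rt=R.from_quat(np.roll(s["ee_rot"],-1)).as_matrix()
print("cam in tool",Rt.T@(cw["cam_to_world"][:3,3]-s["position"]),(Rt.T@cw["cam_to_world"][:3,:3]).round(3),cw["mtx"])
print(R.from_matrix(Rt).as_euler("ZYX",True))
E
```

```text
pack [[0.58644466 0.19603659 0.03      ]] charger [[ 0.60905982 -0.1854367   0.021     ]
 [ 0.69564739 -0.19641891  0.021     ]
 [ 0.52282011 -0.18375314  0.021     ]]
cam in tool [ 8.17234409e-02 -1.19345115e-04 -1.32859563e-01] [[-0.    -0.948 -0.318]
 [ 1.    -0.    -0.   ]
 [ 0.    -0.318  0.948]] [[320.99352427   0.         275.98956163]
 [  0.         320.99352427 208.80177996]
 [  0.           0.           1.        ]]
[ 1.57667590e+02 -1.05183604e-02 -1.79902275e+02]
```

View pics/crop0.png

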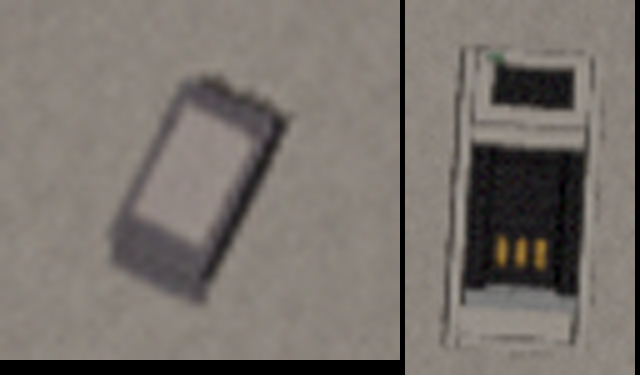

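The crop shows the pack's label nearer its upper end, so the dark tongue end faces the robot, with pack yaw about -23°. The charger's pocket is black with a steel lip at crop row 295, and the charger's yaw is about -4°. I'll move over the pack for a wrist view; the tool yaw already matches the pack.

Emit:
jog_arm:
  deltas: [0,0,0,368,-335,-100,1,0,0,0,368,-335,-100,1,0,0,0,368,-335,-100,1,0,0,0,368,-335,-100,1,0,0,0,368,-335,-100,1,0,0,0,368,-335,-100,1,0,0,0,368,-335,-100,1,0,0,0,368,-335,-100,1,0,0,0,368,-335,-100,1,0,0,0,368,-335,-100,1,0,0,0,368,-335,-100,1,0,0,0,368,-335,-100,1,0,0,0,368,-335,-100,1,0,0,0,368,-335,-100,1]
  grip_force: 30

```text
clock: 1.5
position: [0.5853, 0.1982, 0.1426]
ee_rot: [-0.0, 0.193, 0.981, 0.0]
contact_force: [0.5, 0.5, 1.0]
width: 0.0853
gripper_force: 0.0
```

Run:
```python
from h import *
s=manip.get_state();c=imaging.calibration("wrist");im=imaging.get_image("wrist")
import pickle;pickle.dump((s,c),open("w1.pkl","wb"));cv2.imwrite("pics/w1.png",im)
print(s["clock"],s["position"],s["contact_force"],R.from_quat(np.roll(s["ee_rot"],-1)).as_euler("ZYX",True))
```

```text
1.5 [0.58526546 0.19816994 0.14264259] [0.5236446  0.51098325 1.00941006] [ 1.57759127e+02 -3.55307438e-02  1.79980351e+02]
```

View pics/w1.png

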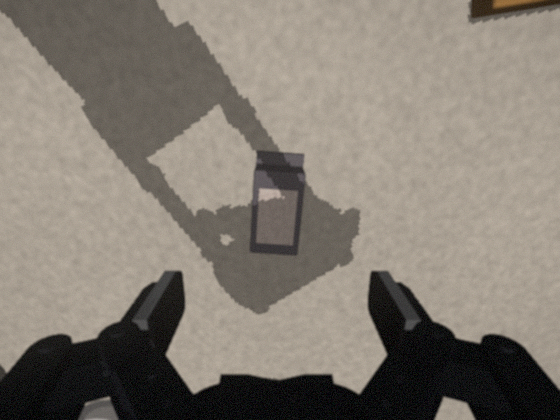

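The wrist view shows the pack: tongue tip at about row 153 (257–304), tail edge at about row 253. I'll zoom in for the corners.

Run:
```python
from h import *
im=cv2.imread("pics/w1.png");a=im[142:267,235:325].astype(float)
a=np.clip(a*2.2,0,255).astype(np.uint8)
a=cv2.resize(a,None,fx=4.8,fy=4.8,interpolation=2)
for i in range(0,9):cv2.line(a,(i*48,0),(i*48,6),(0,0,255),1)
cv2.imwrite("pics/w1c.png",a)
```

```text
(no output)
```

View pics/w1c.png

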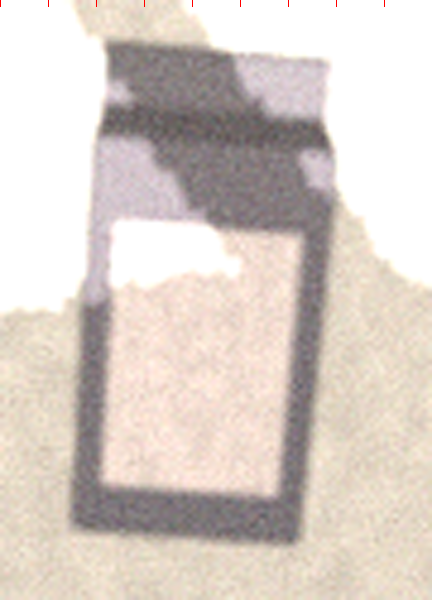

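The crop shows the top-face corners at (97,137), (333,152), (298,544), (70,528), and the tongue tip's top edge at (106,41)–(328,60). I'll fit the pack pose to these.

Run:
```python
from h import *
import pickle
from scipy.optimize import least_squares
s,c=pickle.load(open("w1.pkl","rb"))
px=np.array([(97,137),(333,152),(298,544),(70,528),(106,41),(328,60)])/4.8+[235,142]
W=ray(c,px,.034);W[4:]=ray(c,px[4:],.006);print(W.round(4))
# image left/right: y sign
M=np.array([(-30,20,34),(-30,-20,34),(40,-20,34),(40,20,34),(-40,20,6),(-40,-20,6)])/1e3
for sg in(1,-1):
    m=M*[1,sg,1]
    f=lambda p:(proj(c,R.from_euler("z",p[2]).apply(m)+[p[0],p[1],0])-px).ravel()
    r=least_squares(f,[.58,.2,-.4]);print(sg,r.x,np.degrees(r.x[2]),r.fun.reshape(-1,2).round(1).tolist())
    t=c["cam_to_world"]
```

```text
[[0.5499 0.1954 0.034 ]
 [0.5664 0.2292 0.034 ]
 [0.6289 0.1992 0.034 ]
 [0.6111 0.1637 0.034 ]
 [0.5396 0.1996 0.006 ]
 [0.5573 0.2342 0.006 ]]
1 [ 0.58549092  0.19871272 -0.46691777] -26.752417884220304 [[50.8, 4.3], [-50.5, -2.9], [-47.9, -1.8], [47.4, 4.9], [47.3, 5.4], [-46.6, -2.3]]
-1 [ 0.58454388  0.19907604 -0.46178304] -26.45821919796179 [[-1.6, -0.9], [1.5, -0.3], [0.2, 0.4], [-0.3, 0.5], [-0.6, 0.5], [0.8, 0.1]]
```

Emit:
jog_arm:
  deltas: [0,0,-4.2,3,-1,-30,1,0,0,-4.2,3,-1,-60,1,0,0,-4.2,3,-1,-90,1,0,0,-4.2,3,-1,-105,1,0,0,-4.2,3,-1,-113,1,0,0,-4.2,3,-1,-117,1,0,0,-4.2,3,-1,-117,1,0,0,-4.2,3,-1,-117,0,0,0,-4.2,3,-1,-117,0,0,0,-4.2,3,-1,-117,0,0,0,-4.2,3,-1,-117,0,0,0,-4.2,3,-1,-117,0,0,0,-4.2,3,-1,-117,0,0,0,-4.2,3,-1,-117,0,0,0,-4.2,3,-1,-117,0]
  grip_force: 30

```text
clock: 3.05
position: [0.5902, 0.1961, 0.0262]
ee_rot: [0.001, 0.23, 0.973, 0.0]
contact_force: [0.4, 0.4, 5.1]
width: 0.0395
gripper_force: 32.4
```

Emit:
jog_arm:
  deltas: [0,0,0,0,0,10,0,0,0,0,0,0,40,0,0,0,4,10,-20,80,0,0,0,8,20,-60,120,0,0,0,12,30,-100,155,0,0,0,16,40,-140,155,0,0,0,20,50,-180,155,0,0,0,22.2,60,-225,155,0,0,0,22.2,65,-270,155,0,0,0,22.2,70,-315,155,0,0,0,22.2,75,-355,155,0,0,0,22.2,80,-380,155,0,0,0,22.2,80,-386,155,0,0,0,22.2,80,-386,155,0,0,0,22.2,80,-386,155,0,0,0,22.2,80,-386,155,0]

```text
clock: 4.65
position: [0.6692, -0.1882, 0.1803]
ee_rot: [-0.0, 0.037, 0.999, 0.0]
contact_force: [0.7, 0.9, -2.4]
width: 0.0391
gripper_force: 31.6
```

Run:
```python
from h import *
s=manip.get_state();c=imaging.calibration("wrist");im=imaging.get_image("wrist")
import pickle;pickle.dump((s,c),open("w2.pkl","wb"));cv2.imwrite("pics/w2.png",im)
print(s["clock"],s["position"],s["contact_force"],R.from_quat(np.roll(s["ee_rot"],-1)).as_euler("ZYX",True),s["width"],s["gripper_force"])
```

```text
4.65 [ 0.66922    -0.18820152  0.18033738] [ 0.73244393  0.86445348 -2.43806582] [ 1.75763867e+02 -4.11289426e-02  1.79944384e+02] 0.039123611889315034 31.566849946975708
```

View pics/w2.png

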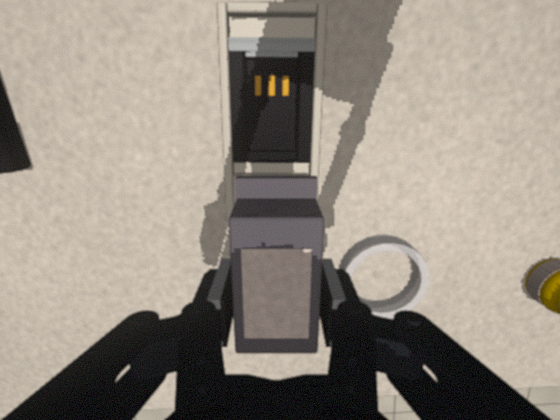

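The wrist view shows the pack held square, tongue tip at about row 178 (237–317), and the charger pocket at rows ~50–162 with the steel lip at rows ~38–52. Zooming.

Run:
```python
from h import *
im=cv2.imread("pics/w2.png");a=np.clip(im[0:200,200:350].astype(float)*1.8,0,255).astype(np.uint8)
a=cv2.resize(a,None,fx=3,fy=3,interpolation=2);b=cv2.resize(np.clip(im[20:70,215:340].astype(float)*1.8,0,255).astype(np.uint8),None,fx=2.7,fy=6,interpolation=2)
o=np.zeros((600,800,3),np.uint8);o[:,:450]=a;o[:300,455:455+b.shape[1]]=b[:, :345];cv2.imwrite("pics/w2c.png",o)
```

```text
(no output)
```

View pics/w2c.png

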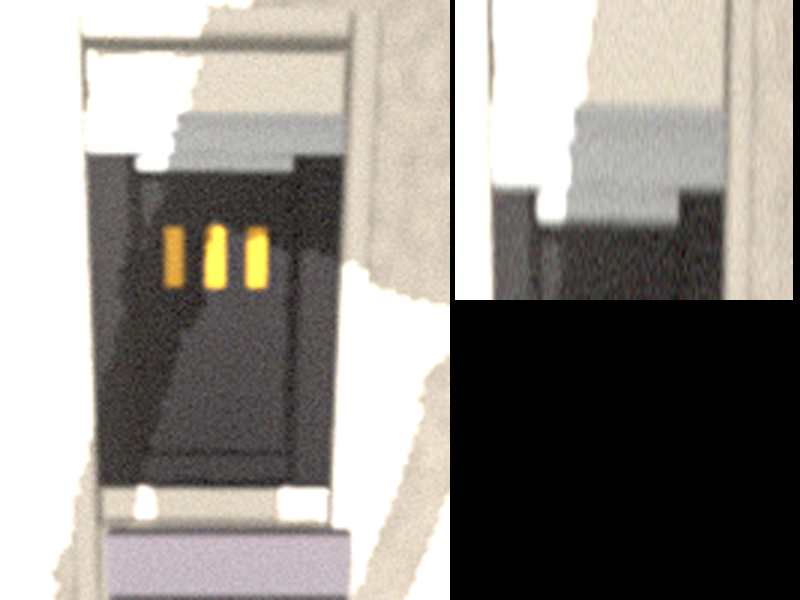

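The lip tab's free edge is at crop row 170 (columns 135–295). The pocket floor shows between columns ~145 and 291 near row 450, with the tail wall line at row 452 and the insert's end at row 485. The charger's side lines are at columns ~85–348. Converting these to positions.

Run:
```python
from h import *
import pickle
s,c=pickle.load(open("w2.pkl","rb"));ct=imaging.calibration("top")
f=lambda p:np.array(p)/3.+[200,0]
def sh(n,p,z): print(n,z,ray(c,f(p),z).round(4)[:,:2].tolist())
sh("lip edge L,R",[(135,171),(295,171)],.023)
sh("tail line",[(145,452),(291,452)],.023);sh("tail line",[(145,452),(291,452)],.012)
sh("side lines L far",[(290,250),(291,450)],.023);sh("",[(290,250),(291,450)],.012)
sh("insert end",[(100,485),(330,485)],.021)
sh("insert/lip base",[(88,155),(344,155)],.021)
sh("charger inner lines",[(84,45),(350,45),(100,520),(330,520)],.021)
# pack tongue from pose
p=s["position"];Rt=R.from_euler("z",np.radians(-4.24))
q=np.array([(237,178),(317,178)])+0.;print("tongue",ray(c,q,p[2]-.0252+.006).round(4))
print("pred",(p+Rt.apply([[-.045,.02,-.0192],[-.045,-.02,-.0192]])).round(4))
im=cv2.imread("pics/top0.png")
print("top corners",ray(ct,np.array([(461,47),(592,55),(446,346),(578,346)])/5.+[-405/5+320,170],.021).round(4))
```

```text
lip edge L,R 0.023 [[0.5512, -0.2051], [0.5545, -0.1613]]
tail line 0.023 [[0.6277, -0.2101], [0.631, -0.1665]]
tail line 0.012 [[0.6292, -0.2112], [0.6326, -0.1659]]
side lines L far 0.023 [[0.5746, -0.1637], [0.6304, -0.1664]]
 0.012 [[0.5741, -0.163], [0.632, -0.1658]]
insert end 0.021 [[0.6369, -0.225], [0.6421, -0.155]]
insert/lip base 0.021 [[0.546, -0.2177], [0.5512, -0.1475]]
charger inner lines 0.021 [[0.5196, -0.2156], [0.5248, -0.1449], [0.6477, -0.2263], [0.653, -0.1555]]
tongue [[ 0.6214 -0.2037  0.1611]
 [ 0.6243 -0.1651  0.1611]]
pred [[ 0.6258 -0.1649  0.1611]
 [ 0.6229 -0.2048  0.1611]]
top corners [[ 0.7012 -0.1507  0.021 ]
 [ 0.6952 -0.2317  0.021 ]
 [ 0.5167 -0.1381  0.021 ]
 [ 0.5156 -0.2193  0.021 ]]
```

Emit:
jog_arm:
  deltas: [-0.4,-5,0,-18,0.5,-20,0,-0.8,-10,0,-36,1,-40,0,-1.18,-15.96,0,-54,1.5,-60,0,-1.18,-15.96,0,-65,2,-80,0,-1.18,-15.96,0,-73,2,-95,0,-1.18,-15.96,0,-73,2,-105,0,-1.18,-15.96,0,-73,2,-105,0,-1.18,-15.96,0,-73,2,-105,0,-1.18,-15.96,0,-73,2,-105,0]

```text
clock: 5.6
position: [0.5981, -0.1884, 0.0765]
ee_rot: [0.14, 0.037, 0.989, -0.005]
contact_force: [-0.3, 0.8, -1.8]
width: 0.0392
gripper_force: 31.5
```

Run:
```python
from h import *
s=manip.get_state();c=imaging.calibration("wrist");im=imaging.get_image("wrist");sd=imaging.get_image("side")
import pickle;pickle.dump((s,c),open("w3.pkl","wb"));cv2.imwrite("pics/w3.png",im);cv2.imwrite("pics/s3.png",sd)
Rt=R.from_quat(np.roll(s["ee_rot"],-1));print(s["clock"],s["position"],s["contact_force"],Rt.as_matrix().round(4).tolist(),s["width"],s["gripper_force"])
o=np.zeros((540,800,3),np.uint8);a=np.clip(cv2.resize(im[0:200,200:350],None,fx=2.7,fy=2.7,interpolation=2)*1.8,0,255);o[:,:405]=a
b=cv2.resize(sd[220:310,215:345],None,fx=3,fy=4.5,interpolation=2);o[:405,410:800]=np.clip(b*1.5,0,255);cv2.imwrite("pics/w3c.png",o)
```

```text
5.6 [ 0.59813827 -0.18841316  0.07648754] [-0.3077574   0.79539318 -1.77674714] [[-0.9579, 0.0749, 0.2773], [0.0718, 0.9972, -0.0212], [-0.2781, -0.0004, -0.9606]] 0.039243748189120436 31.52945637702942
```

View pics/w3c.png

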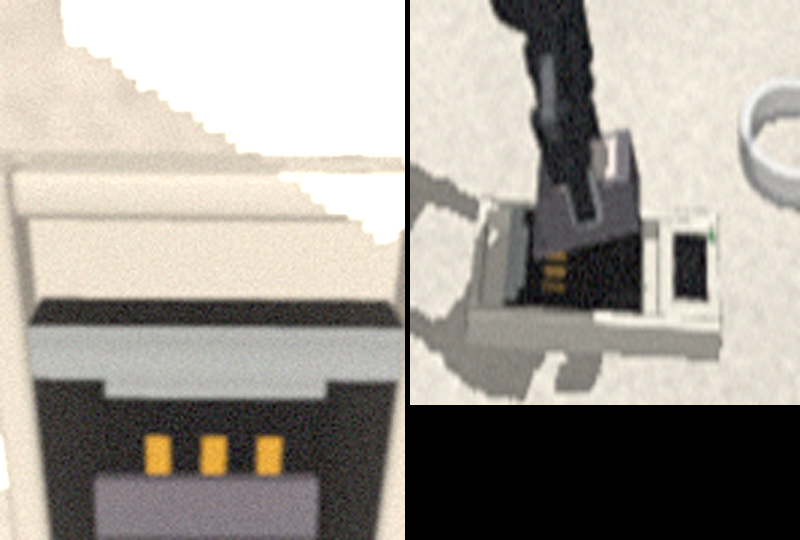

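The crop shows the lip tab edge at row 398 (columns 104–328) and the tongue's top edge at row 474 (columns 93–318). The side view shows the pack tilted tail-up over the pocket, roughly 40 mm above the counter. Computing the relative offset.

Run:
```python
from h import *
import pickle
s,c=pickle.load(open("w3.pkl","rb"))
f=lambda p:np.array(p)/2.7+[200,0]
L=ray(c,f([(104,398),(328,398)]),.023);T=ray(c,f([(93,474),(318,474)]),s["position"][2]-.0316)
u=np.array([.9973,-.0739,0]);v=np.array([.0739,.9973,0])
print(L.round(4),T.round(4),"widths",(L[0]-L[1])@v,(T[0]-T[1])@v)
d=(T-L).mean(0);print("tongue-lip u,v",d@u,d@v)
Rt=R.from_quat(np.roll(s["ee_rot"],-1))
for zz in(.023,.021):
  e=ray(c,f([(15,170),(33,300)]),zz);g=ray(c,f([(44,520),(33,380),(392,380),(383,520)]),zz);print(e.round(4),g.round(4).tolist())
off=Rt.apply([[.0455,0,.0198]])+s["position"];print("pred tongue",off)
```

```text
[[ 0.5516 -0.205   0.023 ]
 [ 0.5549 -0.1612  0.023 ]] [[ 0.5565 -0.2055  0.0449]
 [ 0.5595 -0.1654  0.0449]] widths -0.04395852934470131 -0.04020692412864519
tongue-lip u,v 0.004912271718286986 -0.0020592482499784265
[[ 0.5094 -0.2141  0.023 ]
 [ 0.5314 -0.2153  0.023 ]] [[0.5785, -0.2218, 0.023], [0.5468, -0.2182, 0.023], [0.552, -0.1488, 0.023], [0.584, -0.1492, 0.023]]
[[ 0.5097 -0.2146  0.021 ]
 [ 0.5321 -0.2157  0.021 ]] [[0.5797, -0.2223, 0.021], [0.5476, -0.2187, 0.021], [0.5529, -0.1484, 0.021], [0.5852, -0.1488, 0.021]]
pred tongue [[ 0.56004527 -0.18556643  0.04481565]]
```

Emit:
jog_arm:
  deltas: [0,0,0,1,2,0,0,0,0,0,1,2,-5,0,0,0,0,1,2,-10,0,0,0,0,1,2,-15,0,0,0,0,1,2,-19,0,0,0,0,1,2,-22,0,0,0,0,1,2,-23,0,0,0,0,1,2,-23,0,0,0,0,1,2,-23,0]

```text
clock: 6.6
position: [0.5977, -0.1862, 0.0525]
ee_rot: [0.139, 0.037, 0.99, -0.005]
contact_force: [-0.1, -0.0, -1.3]
width: 0.0393
gripper_force: 31.6
```

Emit:
jog_arm:
  deltas: [0,0,0,0,0,-0.5,0,0,0,0,0,0,-1,0,0,0,0,0,0,-1.5,0,0,0,0,0,0,-2,0,0,0,0,0,0,-2,0]

```text
clock: 7.1
position: [0.5974, -0.1861, 0.0502]
ee_rot: [0.139, 0.037, 0.99, -0.005]
contact_force: [0.3, -0.4, -1.0]
width: 0.0393
gripper_force: 31.6
```

Emit:
jog_arm:
  deltas: [0,0,0,0,0,-0.5,0,0,0,0,0,0,-1,0,0,0,0,0,0,-1,0]

```text
clock: 7.4
position: [0.5977, -0.1862, 0.0497]
ee_rot: [0.139, 0.037, 0.99, -0.005]
contact_force: [-0.7, 0.4, 1.3]
width: 0.0396
gripper_force: 32.0
```

Emit:
jog_arm:
  deltas: [0,0,0,0,0,0.7,0,0,0,0,-1,0.07,0.7,0,0,0,0,-2,0.15,0.7,0,0,0,0,-3,0.22,0.7,0,0,0,0,-4,0.3,0.7,0,0,0,0,-5,0.37,0.7,0,0,0,0,-5,0.37,0.7,0]

```text
clock: 8.1
position: [0.5922, -0.1856, 0.0499]
ee_rot: [0.139, 0.037, 0.99, -0.005]
contact_force: [-1.2, 0.1, -1.0]
width: 0.0394
gripper_force: 31.6
```

Emit:
jog_arm:
  deltas: [0,0,0,-0.5,0.04,0,0,0,0,0,-1,0.07,0,0,0,0,0,-1.5,0.11,0,0,0,0,0,-2,0.15,0,0,0,0,0,-2,0.15,0,0]

```text
clock: 8.6
position: [0.5904, -0.1856, 0.05]
ee_rot: [0.139, 0.037, 0.99, -0.005]
contact_force: [-0.1, 0.9, -3.1]
width: 0.0395
gripper_force: 31.6
```

Emit:
jog_arm:
  deltas: [0,0,0,0,0,-0.4,0,0,0,0,-0.5,0.04,-0.4,0,0,0,0,-1,0.07,-0.4,0,0,0,0,-1,0.07,-0.4,0]

```text
clock: 9.0
position: [0.5898, -0.1857, 0.0499]
ee_rot: [0.139, 0.037, 0.99, -0.005]
contact_force: [0.1, -0.1, -1.4]
width: 0.039
gripper_force: 31.7
```

Emit:
jog_arm:
  deltas: [0,0,0,-0.5,0.04,0,0,0,0,0,-1,0.07,0,0,0,0,0,-1,0.07,0,0]

```text
clock: 9.3
position: [0.5887, -0.1856, 0.0498]
ee_rot: [0.139, 0.037, 0.99, -0.005]
contact_force: [1.3, 0.4, -0.4]
width: 0.039
gripper_force: 31.7
```

Emit:
jog_arm:
  deltas: [0,0,0,-0.3,0.02,0,0,0,0,0,-0.6,0.04,0,0,0,0,0,-0.6,0.04,0,0]

```text
clock: 9.6
position: [0.5881, -0.1855, 0.0498]
ee_rot: [0.139, 0.037, 0.99, -0.005]
contact_force: [1.5, -0.4, -0.2]
width: 0.0389
gripper_force: 31.7
```

Emit:
jog_arm:
  deltas: [0,0,0,-0.3,0.02,0,0,0,0,0,-0.5,0.04,0,0,0,0,0,-0.5,0.04,0,0]

```text
clock: 9.9
position: [0.5877, -0.1855, 0.0498]
ee_rot: [0.139, 0.037, 0.99, -0.005]
contact_force: [1.8, 0.8, 1.3]
width: 0.039
gripper_force: 31.7
```

Emit:
jog_arm:
  deltas: [0,0,0,-0.3,0.02,0,0,0,0,0,-0.6,0.04,0,0,0,0,0,-0.6,0.04,0,0]

```text
clock: 10.2
position: [0.5874, -0.1855, 0.0499]
ee_rot: [0.14, 0.038, 0.989, -0.005]
contact_force: [3.5, 0.7, -0.2]
width: 0.0391
gripper_force: 31.7
```

Emit:
jog_arm:
  deltas: [0,0,0,-0.3,0.02,0,0,0,0,0,-0.6,0.04,0,0,0,0,0,-0.6,0.04,0,0]

```text
clock: 10.5
position: [0.5872, -0.1855, 0.05]
ee_rot: [0.14, 0.038, 0.989, -0.005]
contact_force: [5.8, 1.0, -0.1]
width: 0.0394
gripper_force: 31.6
```

The end wall is felt at about 5 N. I'll back off slightly and begin rocking down.

Emit:
jog_arm:
  deltas: [0,0,0,0.7,-0.05,0.1,0,0,0,0,1.3,-0.1,0.2,0,0.07,1,0,1.85,-0.14,-0.45,0,0.15,1.99,0,2.4,-0.18,-1.15,0,0.22,2.99,0,2.9,-0.21,-1.8,0,0.3,3.99,0,3.4,-0.25,-2.5,0,0.3,3.99,0,3.4,-0.25,-2.5,0]

```text
clock: 11.2
position: [0.5898, -0.1856, 0.047]
ee_rot: [0.104, 0.037, 0.994, -0.004]
contact_force: [1.6, -0.4, 1.9]
width: 0.0394
gripper_force: 31.9
```

Emit:
jog_arm:
  deltas: [0.07,1,0,0.5,-0.04,-0.7,0,0.15,1.99,0,1,-0.07,-1.43,0,0.22,2.99,0,1.47,-0.11,-2.15,0,0.3,3.99,0,1.93,-0.15,-2.9,0,0.3,3.99,0,1.93,-0.15,-2.9,0]

```text
clock: 11.7
position: [0.5918, -0.1857, 0.0441]
ee_rot: [0.069, 0.037, 0.997, -0.002]
contact_force: [2.3, -0.5, 2.4]
width: 0.0395
gripper_force: 32.0
```

Emit:
jog_arm:
  deltas: [0.07,1,0,0.7,-0.05,-0.5,0,0.15,1.99,0,1.2,-0.09,-1.25,0,0.22,2.99,0,1.6,-0.12,-2,0,0.3,3.99,0,2,-0.15,-2.8,0,0.3,3.99,0,2,-0.15,-2.8,0]

```text
clock: 12.2
position: [0.5935, -0.1858, 0.0411]
ee_rot: [0.034, 0.038, 0.999, -0.001]
contact_force: [2.2, -0.6, 0.3]
width: 0.0391
gripper_force: 31.9
```

Emit:
jog_arm:
  deltas: [0.07,1,0,0.4,-0.03,-0.8,0,0.15,1.99,0,0.75,-0.06,-1.6,0,0.15,1.99,0,0.75,-0.06,-1.6,0]

```text
clock: 12.5
position: [0.5943, -0.1858, 0.0396]
ee_rot: [0.017, 0.038, 0.999, -0.0]
contact_force: [2.1, -0.9, 0.6]
width: 0.0393
gripper_force: 31.9
```

Emit:
jog_arm:
  deltas: [0.04,0.5,0,0.2,-0.01,-0.4,0,0.07,1,0,0.35,-0.03,-0.8,0,0.07,1,0,0.35,-0.03,-0.8,0]

```text
clock: 12.8
position: [0.5946, -0.1859, 0.0389]
ee_rot: [0.008, 0.038, 0.999, -0.0]
contact_force: [2.4, -0.6, 0.1]
width: 0.0389
gripper_force: 31.8
```

Emit:
jog_arm:
  deltas: [0.04,0.5,0,0.2,-0.01,-0.4,0,0.07,1,0,0.4,-0.03,-0.8,0,0.07,1,0,0.4,-0.03,-0.8,0]

```text
clock: 13.1
position: [0.595, -0.1859, 0.0382]
ee_rot: [-0.0, 0.038, 0.999, 0.0]
contact_force: [2.5, -0.7, 0.1]
width: 0.039
gripper_force: 31.8
```

Emit:
jog_arm:
  deltas: [0,0,0,0.2,0,-0.2,0,0,0,0,0.2,0,-0.4,0,0,0,0,0.2,0,-0.4,0]

```text
clock: 13.4
position: [0.595, -0.1859, 0.0382]
ee_rot: [-0.0, 0.038, 0.999, 0.0]
contact_force: [-0.2, 0.3, 2.9]
width: 0.0395
gripper_force: 32.2
```

Run:
```python
from h import *
s=manip.get_state();print(s["moment"]);im=imaging.get_image("wrist");sd=imaging.get_image("side")
o=np.zeros((520,800,3),np.uint8);o[:300,:400]=cv2.resize(im,(400,300));b=cv2.resize(sd[215:315,215:345],None,fx=3,fy=5,interpolation=2);o[:500,405:795]=np.clip(b*1.6,0,255);cv2.imwrite("pics/w4.png",o)
```

```text
[ 0.03349145 -0.18495429 -0.01394041]
```

View pics/w4.png

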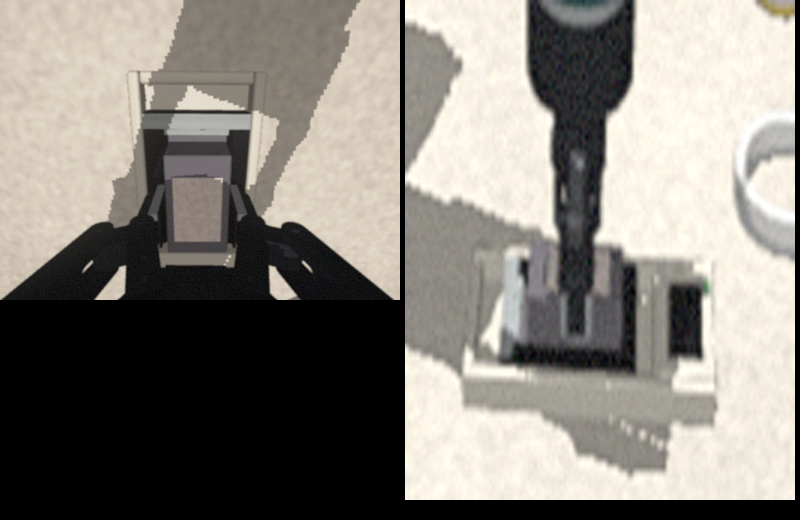

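The pack lies flat in the pocket with its tongue under the lip, and the force has settled on the floor. I'll release and retreat upward.

Emit:
jog_arm:
  deltas: [0,0,0,0,0,0.2,0.55,0,0,0,0,0,0.2,0.6,0,0,0,0,0,0.2,0.65,0,0,0,0,0,0.2,0.75,0,0,0,0,0,0.2,0.75,0,0,0,0,0,0.2,0.75,0,0,0,0,0,8,0.75,0,0,0,0,0,20,0.75,0,0,0,0,0,45,0.75,0,0,0,0,0,80,0.75,0,0,0,20,0,115,0.75,0,0,0,20,0,130,0.75,0,0,0,20,0,130,0.75,0,0,0,20,0,130,0.75]

```text
clock: 14.9
position: [0.6148, -0.1858, 0.1682]
ee_rot: [0.0, 0.038, 0.999, 0.0]
contact_force: [-0.4, -1.0, -0.5]
width: 0.0644
gripper_force: 0.0
```

Run:
```python
from h import *
im=imaging.get_image("wrist");sd=imaging.get_image("side")
o=np.zeros((500,800,3),np.uint8);o[:300,:400]=cv2.resize(im,(400,300));b=cv2.resize(sd[215:315,215:345],None,fx=3,fy=5,interpolation=2);o[:500,405:795]=np.clip(b*1.6,0,255);cv2.imwrite("pics/w5.png",o)
```

```text
(no output)
```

View pics/w5.png

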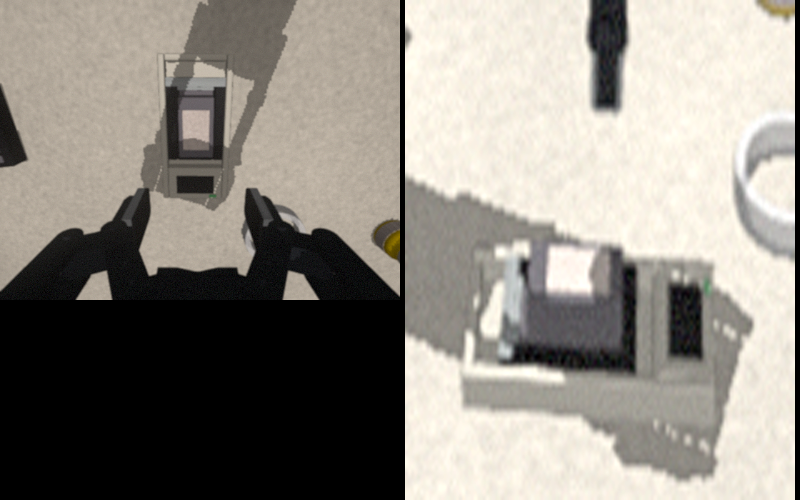

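The pack sits flat and free in the pocket, tongue under the lip at about (510,310) in the side crop. The gripper is clear and the tape and jar are undisturbed. Handing in.

```bash
python3 -c "
from rig import manip;print(manip.sign_off())"
```

```text
the job is handed in; nothing more can be done
None
```

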